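Third hand at the pinning jig

TASK

Be my third hand: pick up the dark walnut handle blank, lay it flat on the bed of the pinning jig with its long side along the cork-faced spring fence and centred on the white line, then push it from behind with the fingers squarely against the fence until the black pointer stands in the green band of the gauge, never driving the fence right to the back of its travel. Keep it pressed steadily there for at least three seconds so that I can drive the pins, and finish while still pressing; leave the other things on the bench where they are.

Things in the scene. Friction and masses are not known exactly. Their poses are not given: they have to be found in the camera images.
- blank: the knife-handle blank to be held: dark brown walnut slab, 34 (its x) x 120 (its y, the long side) x 16 mm (z), two small brass dots on its top; lies flat on the bench, loose, 40 to 85 g. Origin: centre of its underside. It may go into the jig either way round.
- jig: the pinning jig, fixed to the bench (place and yaw vary): dark steel bed plate 217 (x) x 190 (y) x 15 mm; origin on the bench, bed top 15 mm above it. Free bed: x = -105 mm to the fence's cork face at x = +30 mm. A white line on the bed at y = 0 marks the middle. The fence is pushed towards jig +x, which points within 0.6 rad of away from the robot (world +x).
- gauge (a point): middle of the gauge's green band, on top of the blue housing behind the fence; 88 mm along jig x, 38 mm above the bench. Stripes across jig x: white (fence travel 0 to 8 mm), green (8 to 16), red (16 to 24); the fence's black pointer moves along them. Housing: x = 68 to 112 mm, y = -80 to 80 mm, 37 mm high, brass screws on it to 45 mm.
- plate (a point): the moving fence plate, cork on aluminium, 10 mm thick (jig x), 160 mm long (jig y), its top 26 mm above the bed. This point: middle of its cork face, at bed-top level (15 mm above the bench); at rest 30 mm along jig x; axes as the jig's. The cork faces jig -x.
- fence (a joint): how far the fence has been pushed back along jig +x, m: 0 at rest, 0.024 at the rear stop; green band 0.008 to 0.016. Springs: about 2 N to start it, then 0.7 N per mm (about 7.7 N at 8 mm, 13.3 N at 16 mm). It slides along jig x only and does not turn, so a flat side pressed on it squares up.
- cork_block: bystander: cork sanding block, 60 x 100 x 32 mm, loose; origin centre of its underside
- offcut: bystander: pale wood offcut, 45 x 90 x 24 mm, loose; origin centre of its underside
- dish: bystander: small open terracotta bowl, 90 mm across, 32 mm high, loose; origin centre of its underside
- jar: bystander: amber jar with a red cap, 60 mm across, 85 mm high, loose; origin centre of its underside

How it is judged:
On the way, in this order (a step that is already met when the one before it is completed fails the run):
1. the blank is lifted clear, more than 30 mm above the bench (z of blank in the frame of jig above 0.03 m), for 0.1 s.
2. the blank lies flat on the jig's bed in front of the fence (z of blank in the frame of jig between 0.012 and 0.019 m and angle between blank's own z axis and vertical below 0.1 rad and x of blank in the frame of jig between -0.1 and 0.04 m and y of blank in the frame of jig between -0.05 and 0.05 m), for 0.1 s.
3. the fingers press the blank against the fence, squarely and centred, pointer in the green, steady for 2.5 s (z of blank in the frame of jig between 0.012 and 0.019 m and angle between blank's own z axis and vertical below 0.1 rad and y of blank in the frame of jig between -0.015 and 0.015 m and angle between the y axis of blank and the y axis of jig, either way round below 0.08 rad and value of joint fence between 0.007 and 0.017 m and contact force between blank and fence between 5 and 16 N and contact force between the fingers and blank above 3 N and velocity of joint fence between -0.01 and 0.01 m/s), for 2.5 s.
At the end, for the whole second after the job is handed in: The blank lies flat on the bed, square to the fence (within 0.08 rad), its middle within 15 mm of the white line; the fingers press it so that the fence stands 7 to 17 mm back with 5 to 16 N between blank and fence, without moving, through the last second (all of step 3); the arm keeps its last pose, push and grip.
It fails at once if the fence is driven to the back of its travel (beyond 22.5 mm) (value of joint fence above 0.0225 m).
It fails at once if a bystander is shifted by more than 20 mm (distance of any of cork_block, offcut, dish, jar from where it was at the start of the episode above 0.02 m).
It also fails if it takes over 61 s, if anything falls off the work surface, if the arm or the gripper's body presses on something with over 40 N, if the wrist force passes 120 N, or if a joint passes its speed limit or range.

ROBOT

A 6-joint arm with a two-finger parallel gripper is mounted at the origin on the work surface. World frame = base frame: x ahead of the robot, y to its left, z up, the work surface at z = 0. Lengths are in m, angles in rad, forces in N, time in s.
With the tool pointing down it reaches from about 0.35 to 0.925 m from the base axis. Payload 6.4 kg.
Tool frame: the origin (TCP) lies between the finger pads; the fingertips stand 19 mm ahead of it and the grasp point (between the pads) is the TCP; z points along the fingers, y is the line along which they close (so a half turn about z gives the same grasp; the last joint's range is limited). The gripper opens to 94 mm and grips with 3 to 60 N. Pads are 16 mm wide; open, the fingers measure 119 mm over their backs; the gripper's body (75 mm by 177 mm) begins 78 mm behind the grasp point.
Start: joints at [-1.436, 0.245, 1.558, -0, 1.339, -0.174], TCP at [0.198, -0.619, 0.204] pointing down, gripper open.
Joint ranges: [-3.13, 3.13], [-1.02, 2.26], [0.13, 2.54], [-0.95, 4.09], [0.21, 2.88], [-2.74, 2.74]. Speed limits (rad/s): [2.57, 2.57, 3.14, 3.14, 3.14, 3.14].

INTERFACE

Orientations are given as [roll, pitch, yaw] about the fixed x, y, z axes, in that order (R = Rz(yaw) Ry(pitch) Rx(roll)).
In Python, from plant import env, cams gives the robot as it stands. The module is installed in compiled form; this text tells all that it offers.
- The arm moves only by the tool play_rows, never from a script. Its argument "steps" is text: rows parted by semicolons, each of 7 numbers parted by spaces: the shift along the tool's x, y, z in mm, then the turn, a rotation vector about the tool's x, y, z in degrees, then the finger opening in mm, from 0 to 94. A call has exactly 5 rows; each row shifts and turns the commanded pose from where the row before left it, along the tool's axes as they then stand; what a row does not reach is not made up. A row lasts 1/12 s, in which the tool goes at most 41.7 mm and 7.16 degrees, less where a joint would pass 70% of its speed; a pose out of reach is approached as far as the arm can. A call with a gripper value outside its range is refused whole. The fingers move at their own pace and stop on an object; "squeeze" is the grip in N (left out, the last holds). Time passes only in rows, so rows that do not move let the fingers close, or fill a call up. It gives the time, the measured TCP pose, the force, the opening and the grip force at its end, in the units of the state.
- env.read_state(): the state, without advancing time (a new reading comes with each control period).
- cams.capture(name): name is "side" or "top"; returns the picture (480x640x3 uint8, blue, green, red); there is no depth.
- cams.camera_model(name): a dict with "mtx" (3x3 intrinsics, pixels), "extrinsics" (4x4, takes a point from world to camera coordinates). Camera axes: x right, y down, z forward; pixel columns grow to the right and rows downward; lengths in m; the calibration is good to about 2 mm. A picture is of the moment at which its call begins. camera_model takes no time and is no camera call.
- env.sign_off(): hands the job in; it is judged then, once.
The state is a dict: "time_s": time; "joint_positions": joint angles; "dq": joint speeds; "tau": joint torques, N m; "tcp_pos": TCP position; "eef_rot": TCP orientation; "contact_force": force on the tool from outside, world axes, zero at the start; "torque": the same for the moment, N m; "gripper_width": finger opening in m; "gripper_force": force on a finger pad.
Only numpy, scipy, OpenCV 4.12 (cv2) and the standard library are available. Lean on these libraries where they do the work, as an engineer would, in place of code of your own. Each camera call takes 0.05 s, during which the arm holds its last target. There are 200 camera calls.

## Working session

There is one attempt and no reset: what is moved stays moved. The work goes in short steps, Python scripts to look and compute and a tool call to move; the robot and the scene stay as the last step left them, time stands still between calls to the robot, and variables do not carry over. Pictures are saved under pics/ and viewed, at most 10 in all, crops included, and the job is handed in when it is done.

Besides the shell and the picture viewer there is one more tool, called after "Call:" by a JSON object that holds its "method" and its "body". play_rows: Moves the arm, as the interface text tells. Its arguments: {"type":"object","properties":{"steps":{"type":"string"},"squeeze":{"type":"number"}},"required":["steps"]}

```bash
mkdir -p pics; python3 - <<'E'
from plant import env,cams
import cv2
for n in("top","side"):
    cv2.imwrite(f"pics/{n}0.png",cams.capture(n)); m=cams.camera_model(n); print(n,m["mtx"].tolist(),m["extrinsics"].round(4).tolist())
print(env.read_state())
E
```

```text
top [[556.7308337216159, 0.0, 314.11994002474313], [0.0, 556.7308337216159, 246.59996418585655], [0.0, 0.0, 1.0]] [[-0.0201, -0.9997, -0.0144, 0.0833], [-0.9821, 0.0225, -0.1871, 0.6117], [0.1874, 0.0104, -0.9822, 0.8426], [0.0, 0.0, 0.0, 1.0]]
side [[484.383139045216, 0.0, 313.6679742658744], [0.0, 484.383139045216, 244.0720085638443], [0.0, 0.0, 1.0]] [[-0.9997, 0.0072, -0.0222, 0.6196], [0.0215, 0.6573, -0.7533, -0.0099], [0.0092, -0.7536, -0.6573, 0.85], [0.0, 0.0, 0.0, 1.0]]
{'time_s': 0.1, 'joint_positions': array([-1.43613075e+00,  2.45754290e-01,  1.55884922e+00,  1.20349247e-05,
        1.33867968e+00, -1.74090112e-01]), 'dq': array([ 0.00062104, -0.0016929 , -0.00409022, -0.00109807,  0.00100421,
        0.00025399]), 'tau': array([-2.99072226e-04, -4.16915846e+01, -3.15525734e+01,  6.87399809e-02,
        3.09496361e-02, -4.42262512e-05]), 'tcp_pos': array([ 0.19746165, -0.61873424,  0.20337217]), 'eef_rot': array([-3.13992970e+00, -3.04352123e-04,  3.08752658e-01]), 'contact_force': array([ 0.99251366, -0.01762207, -0.2685652 ]), 'torque': array([-0.00785085, -0.00063605,  0.01823968]), 'gripper_force': 0.0, 'gripper_width': 0.0939018180655306}
```

View pics/top0.png

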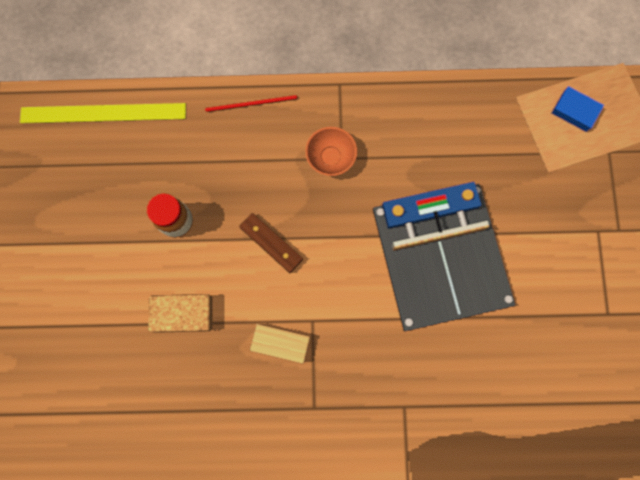

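View pics/side0.png

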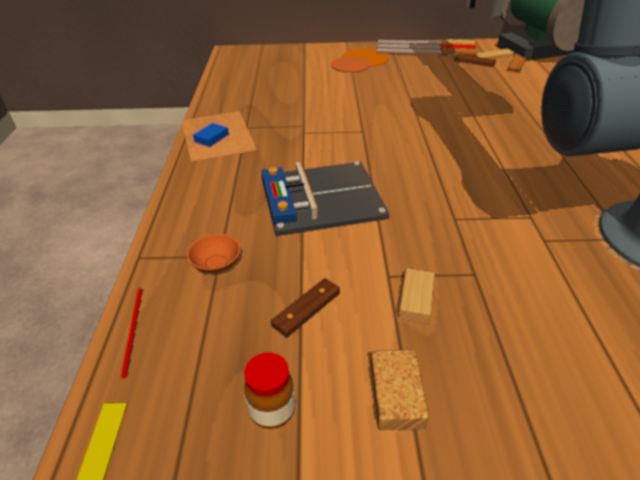

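The top view shows the blank centred near (271,243), the jig bed near (445,260) with its white line running (440,243)-(459,313), and the fence near (441,236). The side view shows the same layout, with the blank near (306,307) and the jig near (325,195).

```bash
cat > h.py <<'E'
import numpy as np,cv2
from plant import env,cams
def ray(n,uv,z):
    m=cams.camera_model(n);K,E=m["mtx"],m["extrinsics"];R,t=E[:3,:3],E[:3,3]
    uv=np.atleast_2d(np.array(uv,float));d=np.c_[uv,np.ones(len(uv))]@np.linalg.inv(K).T@R
    c=-R.T@t; return c+d*((z-c[2])/d[:,2])[:,None]
def blob(mask,box):
    x0,y0,x1,y1=box;m=np.zeros(mask.shape,np.uint8);m[y0:y1,x0:x1]=mask[y0:y1,x0:x1].astype(np.uint8)
    m=cv2.morphologyEx(m,cv2.MORPH_CLOSE,np.ones((3,3)))
    cs,_=cv2.findContours(m,cv2.RETR_EXTERNAL,cv2.CHAIN_APPROX_NONE);return max(cs,key=cv2.contourArea)[:,0]
def rect(n,c,z):
    p=ray(n,c,z)[:,:2];(cx,cy),(w,h),a=cv2.minAreaRect((p*1000).astype(np.float32))
    if w<h:w,h,a=h,w,a+90
    return np.round([cx,cy,w,h,(a+90)%180-90],1)  # long-side direction deg
E
python3 - <<'E'
from h import *
for n,bb,lb in(("top",(230,205,312,282),(436,242,466,318)),("side",(262,270,350,345),(316,180,376,200))):
    im=cv2.imread(f"pics/{n}0.png");hsv=cv2.cvtColor(im,cv2.COLOR_BGR2HSV);b=im.astype(int)
    c=blob((b[...,2]<125)&(b[...,2]>b[...,0]+15),bb);print(n,"blank",rect(n,c,.016),rect(n,c,.008))
    # brass dots within the blank
    x,y,w,h=cv2.boundingRect(c);fm=cv2.fillPoly(np.zeros(im.shape[:2],np.uint8),[c],1)
    d=(fm>0)&(b[...,1]>95);k,_,s,ce=cv2.connectedComponentsWithStats(d.astype(np.uint8))
    for i in range(1,k):
        if s[i,4]>5:print(" dot",ce[i].round(1),s[i,4],ray(n,ce[i],.016).round(4))
    l=blob((b.min(2)>135)&(hsv[...,1]<70),lb);r=rect(n,l,.015);print(" line",r)
    g=(hsv[...,1]>100)&(abs(hsv[...,0].astype(int)-65)<20)&(b[...,1]>60)
    k,_,s,ce=cv2.connectedComponentsWithStats(g.astype(np.uint8))
    for i in range(1,k):
        if 8<s[i,4]<400 and 'top'==n and ce[i][0]>380 or 8<s[i,4]<400 and n=='side' and ce[i][0]<330:print(" green",ce[i].round(1),s[i,4],ray(n,ce[i],.038).round(4))
im=cv2.imread("pics/top0.png");b=im.astype(int)
c=blob((b[...,2]<120)&(abs(b[...,2]-b[...,0])<25)&(b.min(2)<110),(365,175,530,340));print("bed",rect("top",c,.015))
a=cv2.resize(im[170:340,225:525],None,fx=2.6,fy=2.6,interpolation=cv2.INTER_CUBIC);cv2.imwrite("pics/c.png",a)
E
```

```text
top blank [631.3 142.1 121.3  41.   48.4] [632.9 142.8 122.3  41.3  48.4]
 dot [255.2 228.1] 25 [[0.656  0.1706 0.016 ]]
 dot [285.2 255.3] 27 [[0.6076 0.1198 0.016 ]]
 line [ 564.6 -153.9  123.     4.9   11.7]
 green [432.1 204.1] 89 [[ 0.6852 -0.1287  0.038 ]]
side blank [640.1 150.3 128.3  77.8  58.5] [640.5 143.1 130.2  78.9  58.5]
 dot [321.5 289.7] 14 [[0.6081 0.1216 0.016 ]]
 dot [289.8 315.5] 18 [[0.656  0.1725 0.016 ]]Traceback (most recent call last):
  File "<stdin>", line 10, in <module>
  File "h.py", line 10, in blob
    cs,_=cv2.findContours(m,cv2.RETR_EXTERNAL,cv2.CHAIN_APPROX_NONE);return max(cs,key=cv2.contourArea)[:,0]
                                                                            ~~~^^^^^^^^^^^^^^^^^^^^^^^^
ValueError: max() iterable argument is empty
```

Call:
{"method": "play_rows", "body": {"steps": "26 -24 0 0 0 0 94;26 -24 0 0 0 0 94;26 -24 0 0 0 0 94;26 -24 0 0 0 0 94;26 -24 0 0 0 0 94"}}

```text
time_s: 0.52
tcp_pos: [0.2853, -0.4636, 0.2037]
eef_rot: [-3.141, -0.0, 0.308]
contact_force: [0.6, -0.7, 0.3]
gripper_width: 0.094
gripper_force: 0.0
```

Call:
{"method": "play_rows", "body": {"steps": "26 -24 0 0 0 0 94;26 -24 0 0 0 0 94;26 -24 0 0 0 0 94;26 -24 0 0 0 0 94;26 -24 0 0 0 0 94"}}

```text
time_s: 0.93
tcp_pos: [0.3727, -0.3098, 0.204]
eef_rot: [-3.141, 0.0, 0.308]
contact_force: [-0.8, -0.4, 0.6]
gripper_width: 0.0942
gripper_force: 0.0
```

Call:
{"method": "play_rows", "body": {"steps": "26 -24 0 0 0 0 94;26 -24 0 0 0 0 94;26 -24 0 0 0 0 94;26 -24 0 0 0 0 94;26 -24 0 0 0 0 94"}}

```text
time_s: 1.35
tcp_pos: [0.46, -0.1559, 0.2041]
eef_rot: [-3.141, 0.0, 0.309]
contact_force: [0.5, -0.6, -0.7]
gripper_width: 0.0941
gripper_force: 0.0
```

Call:
{"method": "play_rows", "body": {"steps": "26 -24 0 0 0 0 94;26 -24 0 0 0 0 94;26 -24 0 0 0 0 94;26 -24 0 0 0 0 94;26 -24 0 0 0 0 94"}}

```text
time_s: 1.77
tcp_pos: [0.5474, -0.0021, 0.204]
eef_rot: [-3.141, 0.0, 0.309]
contact_force: [0.1, 0.4, 0.0]
gripper_width: 0.0939
gripper_force: 0.0
```

Call:
{"method": "play_rows", "body": {"steps": "26 -24 0 0 0 0 94;26 -24 0 0 0 0 94;26 -24 0 0 0 0 94;26 -24 0 0 0 0 94;26 -24 0 0 0 0 94"}}

```text
time_s: 2.18
tcp_pos: [0.6347, 0.1517, 0.2037]
eef_rot: [-3.141, 0.001, 0.309]
contact_force: [0.5, -1.0, -0.1]
gripper_width: 0.0944
gripper_force: 0.0
```

Call:
{"method": "play_rows", "body": {"steps": "0 0 0 0 0 -5.8 70;0 0 0 0 0 -5.8 70;0 0 0 0 0 -5.8 70;0 0 0 0 0 -5.8 70;0 0 0 0 0 -5.8 70"}}

```text
time_s: 2.6
tcp_pos: [0.6341, 0.15, 0.2036]
eef_rot: [-3.141, 0.001, 0.82]
contact_force: [-0.0, 1.2, -0.0]
gripper_width: 0.0701
gripper_force: 0.0
```

```bash
cat >> h.py <<'E'
def go(x,y,z,yawdeg):
    from scipy.spatial.transform import Rotation as Ro
    s=env.read_state();R=Ro.from_euler('xyz',s["eef_rot"]);T=Ro.from_euler('xyz',[np.pi,0,np.radians(yawdeg)])
    print("t",round(s["time_s"],2),"tcp",(s["tcp_pos"]*1000).round(1),"rpy",np.degrees(s["eef_rot"]).round(2),"F",s["contact_force"].round(2),"w",round(s["gripper_width"]*1000,1),"gf",round(s["gripper_force"],1))
    print("tool shift mm",(R.inv().apply(np.array([x,y,z])-s["tcp_pos"])*1000).round(1),"rotvec deg",np.degrees((R.inv()*T).as_rotvec()).round(2))
    print("shift in target-orientation axes",(T.inv().apply(np.array([x,y,z])-s["tcp_pos"])*1000).round(1))
E
python3 -c "
from h import *
go(.632,.146,.022,46.6)"
```

```text
t 2.6 tcp [634.1 150.  203.6] rpy [-1.7995e+02  5.0000e-02  4.6990e+01] F [-0.01  1.22 -0.01] w 70.1 gf 0.0
tool shift mm [ -4.2   1.4 181.6] rotvec deg [-0.05  0.05  0.39]
shift in target-orientation axes [ -4.4   1.3 181.6]
```

Call:
{"method": "play_rows", "body": {"steps": "-4.2 1.4 30 0 0 0 70;0 0 30 0 0 0 70;0 0 30 0 0 0 70;0 0 30 0 0 0 70;0 0 30 0 0 0 70"}}

```text
time_s: 3.02
tcp_pos: [0.6321, 0.1458, 0.0526]
eef_rot: [-3.141, 0.0, 0.815]
contact_force: [0.4, 0.4, -0.1]
gripper_width: 0.0704
gripper_force: 0.0
```

Call:
{"method": "play_rows", "body": {"steps": "0 0 20 0 0 0 70;0 0 10 0 0 0 70;0 0 0 0 0 0 70;0 0 0 0 0 0 70;0 0 0 0 0 0 0", "squeeze": 20}}

```text
time_s: 3.43
tcp_pos: [0.634, 0.146, 0.0263]
eef_rot: [3.139, -0.002, 0.815]
contact_force: [-0.3, -0.3, -0.1]
gripper_width: 0.0661
gripper_force: 0.0
```

Call:
{"method": "play_rows", "body": {"steps": "0 0 0 0 0 0 0;0 0 0 0 0 0 0;0 0 0 0 0 0 0;0 0 0 0 0 0 0;0 0 0 0 0 0 0"}}

```text
time_s: 3.85
tcp_pos: [0.6328, 0.1459, 0.0248]
eef_rot: [3.141, -0.0, 0.815]
contact_force: [-0.3, 0.1, -0.7]
gripper_width: 0.0337
gripper_force: 0.0
```

Call:
{"method": "play_rows", "body": {"steps": "0 0 1 0 0 0 0;0 0 0 0 0 0 0;0 0 0 0 0 0 0;0 0 -15 0 0 0 0;0 0 -30 0 0 0 0"}}

```text
time_s: 4.27
tcp_pos: [0.6293, 0.1457, 0.0653]
eef_rot: [-3.136, 0.006, 0.815]
contact_force: [-0.1, 0.5, -0.8]
gripper_width: 0.0015
gripper_force: 0.0
```

Call:
{"method": "play_rows", "body": {"steps": "0 0 -35 0 0 0 0;0 0 -30 0 0 0 0;0 0 -20 0 0 0 0;0 0 0 0 0 0 0;0 0 0 0 0 0 0"}}

```text
time_s: 4.68
tcp_pos: [0.6336, 0.146, 0.1556]
eef_rot: [3.139, -0.003, 0.815]
contact_force: [-0.7, -0.3, -0.6]
gripper_width: 0.0003
gripper_force: 0.0
```

```bash
python3 -c "
from h import *
a=np.radians(11.75);o=np.array([.5991,-.1467]);p=o-.014*np.array([np.cos(a),np.sin(a)]);print(p)
go(*p,.14,101.75)
cv2.imwrite('pics/s1.png',cams.capture('side')[180:420,180:500])"
```

```text
[ 0.58539336 -0.14955098]
t 4.68 tcp [633.6 146.  155.6] rpy [ 1.7985e+02 -1.5000e-01  4.6690e+01] F [-0.74 -0.29 -0.65] w 0.3 gf 0.0
tool shift mm [-248.1  167.6   15.4] rotvec deg [  0.21  -0.07 -55.06]
shift in target-orientation axes [-279.5 -107.3   15.6]
```

View pics/s1.png

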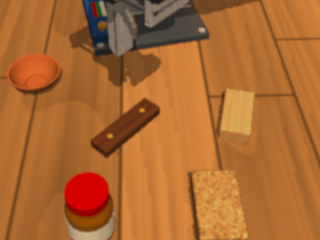

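The fingers closed empty: the blank still lies near (306,306) in the side image. I'll check whether it moved and where the fingertips really are.

```bash
cat >> h.py <<'E'
def dots(n,im,bb):
    b=im.astype(int);c=blob((b[...,2]<125)&(b[...,2]>b[...,0]+15),bb)
    fm=cv2.fillPoly(np.zeros(im.shape[:2],np.uint8),[c],1);k,_,s,ce=cv2.connectedComponentsWithStats(((fm>0)&(b[...,1]>95)).astype(np.uint8))
    return [ce[i] for i in range(1,k) if s[i,4]>5]
def proj(n,P):
    m=cams.camera_model(n);q=m["mtx"]@(m["extrinsics"]@np.r_[P,1])[:3];return q[:2]/q[2]
E
python3 -c "
from h import *
s=cams.capture('side');t=cams.capture('top')
for d in dots('side',s,(262,270,350,345)):print(d,ray('side',d,.016).round(4))
p=env.read_state()['tcp_pos']
out=[]
for n,i in(('side',s),('top',t)):
    for z in(0,.019):
        q=proj(n,p-[0,0,z]);print(n,z,q.round(1));cv2.circle(i,tuple(int(v) for v in q.round()),1,(0,255,0) if z else (255,0,255),-1)
    u,v=(int(a) for a in q);c=i[max(v-100,0):v+100,u-70:u+70];out.append(cv2.resize(c,(400,570),interpolation=cv2.INTER_CUBIC))
cv2.imwrite('pics/s2.png',np.hstack(out))"
```

```text
[321.5  289.75] [[0.6081 0.1217 0.016 ]]
[289.5 315.5] [[0.6564 0.1725 0.016 ]]
side 0 [303.3 233.1]
side 0.019 [303.8 243.9]
top 0 [261.2 223.8]
top 0.019 [262.6 226.7]
```

View pics/s2.png

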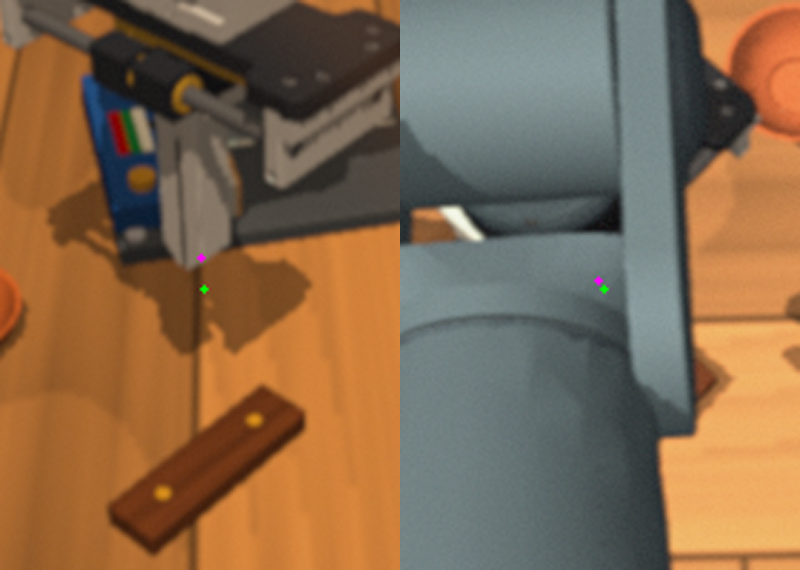

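In the picture, the visible fingertip sits on the projected TCP mark (magenta), about 8 px above where a tip 19 mm ahead should be (green). So the fingers closed over the top of the blank, which hasn't moved. I'll go back down, open, and look again at low height.

Call:
{"method": "play_rows", "body": {"steps": "0 0 0 0 0 0 70;0 0 0 0 0 0 70;0 0 0 0 0 0 70;0 0 0 0 0 0 70;0 0 0 0 0 0 70"}}

```text
time_s: 5.25
tcp_pos: [0.6325, 0.1459, 0.1531]
eef_rot: [-3.141, 0.0, 0.815]
contact_force: [-0.8, 0.3, -0.8]
gripper_width: 0.0304
gripper_force: 0.0
```

Call:
{"method": "play_rows", "body": {"steps": "0 0 0 0 0 0 70;0 0 0 0 0 0 70;0 0 0 0 0 0 70;0 0 0 0 0 0 70;0 0 30 0 0 0 70"}}

```text
time_s: 5.67
tcp_pos: [0.6373, 0.1463, 0.13]
eef_rot: [3.133, -0.009, 0.815]
contact_force: [0.7, 0.3, 1.0]
gripper_width: 0.0635
gripper_force: 0.0
```

Call:
{"method": "play_rows", "body": {"steps": "0 0 35 0 0 0 70;0 0 35 0 0 0 70;0 0 22 0 0 0 70;0 0 10 0 0 0 70;0 0 0 0 0 0 70"}}

```text
time_s: 6.08
tcp_pos: [0.6305, 0.1457, 0.0185]
eef_rot: [-3.138, 0.004, 0.815]
contact_force: [-0.1, 0.2, 0.2]
gripper_width: 0.0701
gripper_force: 0.0
```

Call:
{"method": "play_rows", "body": {"steps": "0 0 0 0 0 0 70;0 0 0 0 0 0 70;0 0 0 0 0 0 70;0 0 0 0 0 0 70;0 0 0 0 0 0 70"}}

```text
time_s: 6.5
tcp_pos: [0.6335, 0.146, 0.0227]
eef_rot: [3.14, -0.002, 0.815]
contact_force: [-0.0, 0.3, 0.5]
gripper_width: 0.0702
gripper_force: 0.0
```

```bash
python3 -c "
from h import *
go(.632,.146,.022,46.6)
i=cams.capture('side');s=env.read_state();p=s['tcp_pos'];a=s['eef_rot'][2];ty=np.array([np.sin(a),-np.cos(a),0])
for k in(-.035,.035):
  q=proj('side',p+k*ty-[0,0,.019]);print(q);cv2.circle(i,tuple(int(v) for v in q.round()),1,(0,255,0),-1)
cv2.imwrite('pics/s3.png',cv2.resize(i[220:360,220:400],None,fx=4,fy=4,interpolation=cv2.INTER_CUBIC))"
```

```text
t 6.5 tcp [633.5 146.   22.7] rpy [ 1.7991e+02 -9.0000e-02  4.6700e+01] F [-0.02  0.28  0.5 ] w 70.2 gf 0.0
tool shift mm [-1.  -1.1  0.7] rotvec deg [ 0.09 -0.09  0.09]
shift in target-orientation axes [-1.  -1.1  0.7]
[322.50388712 319.06693235]
[289.48290537 296.09440783]
```

View pics/s3.png

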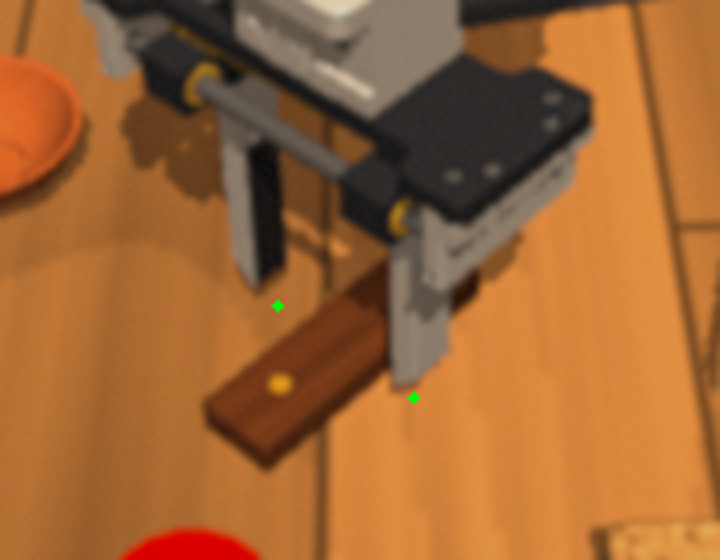

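The fingers straddle the blank at mid-length. Their tips, near crop (260,288) and (402,386), stand about 5 px above the predicted marks, so they are some 8-10 mm higher than reported. I'll lower in small steps and watch the force.

Call:
{"method": "play_rows", "body": {"steps": "0 0 2 0 0 0 70;0 0 2 0 0 0 70;0 0 0 0 0 0 70;0 0 0 0 0 0 70;0 0 0 0 0 0 70"}}

```text
time_s: 6.97
tcp_pos: [0.6325, 0.1459, 0.0172]
eef_rot: [-3.141, 0.0, 0.815]
contact_force: [0.8, -0.5, 0.4]
gripper_width: 0.07
gripper_force: 0.0
```

Call:
{"method": "play_rows", "body": {"steps": "0 0 2 0 0 0 70;0 0 1 0 0 0 70;0 0 0 0 0 0 70;0 0 0 0 0 0 70;0 0 0 0 0 0 70"}}

```text
time_s: 7.38
tcp_pos: [0.6326, 0.1459, 0.0143]
eef_rot: [-3.142, 0.0, 0.815]
contact_force: [0.2, -0.2, 1.5]
gripper_width: 0.07
gripper_force: 0.0
```

```bash
python3 -c "
from h import *
go(.632,.146,.012,46.6)
i=cams.capture('side')
cv2.imwrite('pics/s4.png',cv2.resize(i[260:340,260:350],None,fx=5,fy=5,interpolation=cv2.INTER_CUBIC))"
```

```text
t 7.38 tcp [632.6 145.9  14.3] rpy [-180.      0.     46.69] F [ 0.24 -0.16  1.5 ] w 70.0 gf 0.0
tool shift mm [-0.3 -0.5  2.3] rotvec deg [-0.    0.    0.09]
shift in target-orientation axes [-0.3 -0.5  2.3]
```

View pics/s4.png

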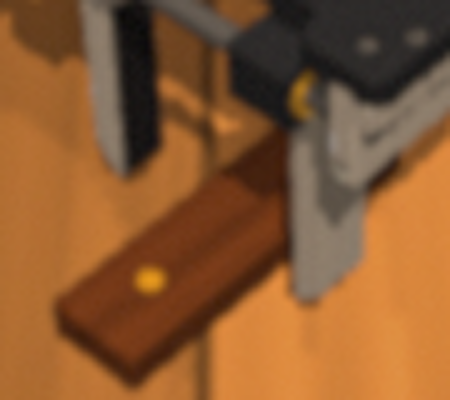

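The tips are now lower, near crop (125,175) and (305,300), beside the blank and still without bench contact. I'll close and check the grip before lifting.

Call:
{"method": "play_rows", "body": {"steps": "0 0 1 0 0 0 0;0 0 0 0 0 0 0;0 0 0 0 0 0 0;0 0 0 0 0 0 0;0 0 0 0 0 0 0", "squeeze": 25}}

```text
time_s: 7.85
tcp_pos: [0.6326, 0.1459, 0.0134]
eef_rot: [-3.142, -0.0, 0.815]
contact_force: [-0.7, -0.3, -0.1]
gripper_width: 0.0402
gripper_force: 0.0
```

Call:
{"method": "play_rows", "body": {"steps": "0 0 0 0 0 0 0;0 0 0 0 0 0 0;0 0 0 0 0 0 0;0 0 0 0 0 0 0;0 0 0 0 0 0 0"}}

```text
time_s: 8.27
tcp_pos: [0.6326, 0.1459, 0.0134]
eef_rot: [-3.142, -0.0, 0.815]
contact_force: [-0.7, 0.3, -0.7]
gripper_width: 0.0329
gripper_force: 25.0
```

Call:
{"method": "play_rows", "body": {"steps": "0 0 -10 0 0 0 0;0 0 -20 0 0 0 0;0 0 -25 0 0 0 0;0 0 -25 0 0 0 0;0 0 -20 0 0 0 0"}}

```text
time_s: 8.68
tcp_pos: [0.6332, 0.1459, 0.116]
eef_rot: [3.14, -0.001, 0.815]
contact_force: [0.2, -0.2, -0.5]
gripper_width: 0.0328
gripper_force: 25.0
```

Call:
{"method": "play_rows", "body": {"steps": "0 0 -20 0 0 -3 0;0 0 -10 0 0 -5 0;0 0 0 0 0 -5 0;0 0 0 0 0 -5 0;0 0 0 0 0 -5 0"}}

```text
time_s: 9.1
tcp_pos: [0.6327, 0.1459, 0.1444]
eef_rot: [3.141, -0.0, 1.221]
contact_force: [0.6, -1.0, -0.9]
gripper_width: 0.033
gripper_force: 25.0
```

Call:
{"method": "play_rows", "body": {"steps": "0 0 0 0 0 -6 0;0 0 0 0 0 -6 0;0 0 0 0 0 -6 0;0 0 0 0 0 -6 0;0 0 0 0 0 -5 0"}}

```text
time_s: 9.52
tcp_pos: [0.6325, 0.1459, 0.144]
eef_rot: [3.141, 0.0, 1.727]
contact_force: [0.3, -0.8, -1.2]
gripper_width: 0.0326
gripper_force: 25.0
```

Call:
{"method": "play_rows", "body": {"steps": "0 0 0 0 0 -3 0;0 0 0 0 0 0 0;0 0 0 0 0 0 0;0 0 0 0 0 0 0;0 0 0 0 0 0 0"}}

```text
time_s: 9.93
tcp_pos: [0.6326, 0.1459, 0.1435]
eef_rot: [3.142, -0.0, 1.774]
contact_force: [0.9, 0.3, -0.6]
gripper_width: 0.033
gripper_force: 25.0
```

```bash
python3 -c "
from h import *
go(.58539,-.14955,.14,101.75)
i=cams.capture('side')
cv2.imwrite('pics/s5.png',cv2.resize(i[150:330,200:420],None,fx=2.5,fy=2.5,interpolation=cv2.INTER_CUBIC))"
```

```text
t 9.93 tcp [632.6 145.9 143.5] rpy [180.    -0.   101.64] F [ 0.86  0.28 -0.62] w 33.0 gf 25.0
tool shift mm [-279.8 -105.8    3.5] rotvec deg [ 0.   -0.   -0.11]
shift in target-orientation axes [-279.6 -106.4    3.5]
```

View pics/s5.png

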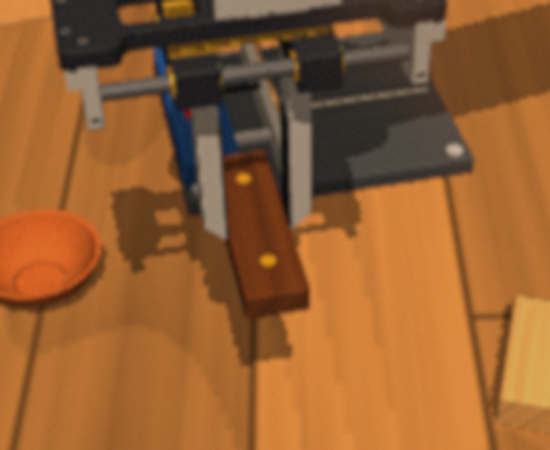

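The blank is held near its middle, with the dots at about (297,222) and (307,254) in the full side image. I'll measure its offset in the grip.

```bash
python3 -c "
from h import *
i=cams.capture('side');b=i.astype(int)
d=np.array(dots('side',i,(285,205,325,280)));print(d.round(1))
for z in(.14,.146,.152):
  p=ray('side',d,z);v=p[0]-p[1];print(z,np.hypot(*v[:2]).round(4),np.degrees(np.arctan2(v[1],v[0])).round(1),p.mean(0).round(4))
go(.58539,-.14955,.14,101.75)"
```

```text
[[297.  220.7]
 [316.  222.5]
 [306.7 253.7]]
0.14 0.0273 -10.8 [0.6274 0.1293 0.14  ]
0.146 0.0269 -10.8 [0.6272 0.1365 0.146 ]
0.152 0.0265 -10.8 [0.627  0.1438 0.152 ]
t 10.03 tcp [632.6 145.9 143.5] rpy [180.    -0.   101.66] F [-0.26 -0.11 -0.87] w 33.1 gf 25.0
tool shift mm [-279.8 -106.     3.4] rotvec deg [ 0.   -0.   -0.09]
shift in target-orientation axes [-279.6 -106.4    3.5]
```

Call:
{"method": "play_rows", "body": {"steps": "-20 -8 0 0 0 0 0;-28 -11 0 0 0 0 0;-28 -11 0 0 0 0 0;-28 -11 0 0 0 0 0;-28 -11 0 0 0 0 0"}}

```text
time_s: 10.45
tcp_pos: [0.608, 0.0049, 0.1434]
eef_rot: [3.142, 0.0, 1.775]
contact_force: [1.0, 0.2, -1.2]
gripper_width: 0.0328
gripper_force: 25.0
```

Call:
{"method": "play_rows", "body": {"steps": "-28 -11 0 0 0 0 0;-28 -11 0 0 0 0 0;-28 -11 0 0 0 0 0;-28 -11 0 0 0 0 0;-20 -8 0 0 0 0 0"}}

```text
time_s: 10.87
tcp_pos: [0.5838, -0.136, 0.1436]
eef_rot: [3.141, 0.001, 1.773]
contact_force: [0.3, -0.2, -1.2]
gripper_width: 0.033
gripper_force: 25.0
```

Call:
{"method": "play_rows", "body": {"steps": "-16 -2 0 0 0 0 0;0 0 0 0 0 0 0;0 0 0 0 0 0 0;0 0 0 0 0 0 0;0 0 0 0 0 0 0"}}

```text
time_s: 11.28
tcp_pos: [0.5857, -0.1486, 0.1432]
eef_rot: [-3.141, -0.0, 1.776]
contact_force: [0.3, -0.7, 0.2]
gripper_width: 0.0327
gripper_force: 25.0
```

```bash
python3 -c "
from h import *
go(.58539,-.14955,.14,101.75)"
```

```text
t 11.28 tcp [ 585.7 -148.6  143.2] rpy [-1.7999e+02 -3.0000e-02  1.0177e+02] F [ 0.32 -0.65  0.16] w 32.7 gf 25.0
tool shift mm [-0.9 -0.5  3.2] rotvec deg [-0.01 -0.03  0.02]
shift in target-orientation axes [-0.9 -0.5  3.2]
```

```bash
python3 -c "
from h import *
d=np.array([[297,220.7],[306.7,253.7]])
for z in(.14,.146,.152):
  p=ray('side',d,z);v=p[1]-p[0];print(z,np.hypot(*v[:2]).round(4),np.degrees(np.arctan2(v[1],v[0])).round(1),(p.mean(0)[:2]-[.6326,.1459]).round(4))
i=cams.capture('side')
cv2.imwrite('pics/s6.png',cv2.resize(i[100:250,230:420],None,fx=4,fy=4,interpolation=cv2.INTER_CUBIC))"
```

```text
0.14 0.0713 101.3 [ 0.0014 -0.0066]
0.146 0.0703 101.3 [0.0011 0.0005]
0.152 0.0693 101.3 [0.0008 0.0076]
```

View pics/s6.png

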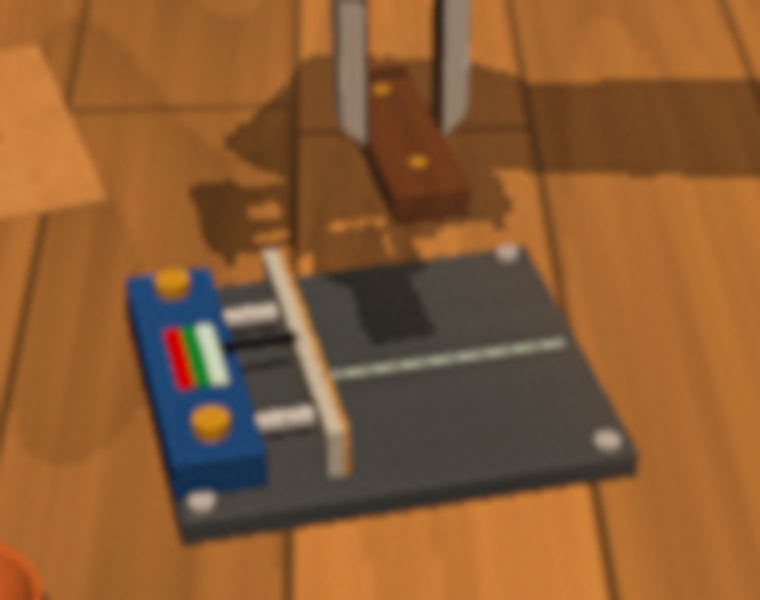

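The blank hangs above the bed, square to the fence, with offset about 0 from the TCP and its underside about 13.5 mm below the TCP. The fence edge is near crop (330,400), and the pointer is at rest, at the near end of the white stripe. Lowering now.

Call:
{"method": "play_rows", "body": {"steps": "-1 -0.5 20 0 0 0 0;0 0 30 0 0 0 0;0 0 25 0 0 0 0;0 0 15 0 0 0 0;0 0 10 0 0 0 0"}}

```text
time_s: 11.75
tcp_pos: [0.584, -0.1493, 0.0409]
eef_rot: [-3.139, -0.002, 1.776]
contact_force: [1.0, -0.2, -0.7]
gripper_width: 0.0327
gripper_force: 25.0
```

Call:
{"method": "play_rows", "body": {"steps": "0 0 7 0 0 0 0;0 0 4 0 0 0 0;0 0 2 0 0 0 0;0 0 0 0 0 0 0;0 0 0 0 0 0 0"}}

```text
time_s: 12.17
tcp_pos: [0.586, -0.1512, 0.0314]
eef_rot: [3.14, 0.001, 1.775]
contact_force: [-1.0, -0.7, -1.2]
gripper_width: 0.0328
gripper_force: 25.0
```

Call:
{"method": "play_rows", "body": {"steps": "0 0 1 0 0 0 0;0 0 0 0 0 0 0;0 0 0 0 0 0 0;0 0 0 0 0 0 0;0 0 0 0 0 0 0"}}

```text
time_s: 12.58
tcp_pos: [0.5853, -0.1509, 0.0295]
eef_rot: [3.141, 0.0, 1.775]
contact_force: [0.3, -0.7, -0.7]
gripper_width: 0.0331
gripper_force: 25.0
```

Call:
{"method": "play_rows", "body": {"steps": "0 0 1 0 0 0 0;0 0 0 0 0 0 0;0 0 0 0 0 0 0;0 0 0 0 0 0 0;0 0 0 0 0 0 0"}}

```text
time_s: 13.0
tcp_pos: [0.5853, -0.1509, 0.0284]
eef_rot: [3.142, 0.0, 1.775]
contact_force: [0.2, 0.1, -0.1]
gripper_width: 0.0328
gripper_force: 25.0
```

Call:
{"method": "play_rows", "body": {"steps": "0 0 0.7 0 0 0 0;0 0 0 0 0 0 0;0 0 0 0 0 0 0;0 0 0 0 0 0 0;0 0 0 0 0 0 0"}}

```text
time_s: 13.42
tcp_pos: [0.5853, -0.1509, 0.0283]
eef_rot: [-3.141, -0.0, 1.775]
contact_force: [-3.2, 1.3, 5.4]
gripper_width: 0.0327
gripper_force: 25.0
```

Contact with the bed (5 N). I'll release to 54 mm and rise.

Call:
{"method": "play_rows", "body": {"steps": "0 0 0 0 0 0 50;0 0 0 0 0 0 50;0 0 0 0 0 0 50;0 0 0 0 0 0 50;0 0 0 0 0 0 50"}}

```text
time_s: 13.83
tcp_pos: [0.5852, -0.1508, 0.0274]
eef_rot: [-3.141, -0.0, 1.775]
contact_force: [0.3, 0.2, -0.4]
gripper_width: 0.0497
gripper_force: 0.0
```

Call:
{"method": "play_rows", "body": {"steps": "0 0 -3 0 0 0 50;0 0 -10 0 0 0 50;0 0 -20 0 0 0 50;0 0 -20 0 0 0 50;0 0 -20 0 0 0 50"}}

```text
time_s: 14.25
tcp_pos: [0.5853, -0.1509, 0.1023]
eef_rot: [3.141, 0.0, 1.775]
contact_force: [0.2, -0.6, -1.1]
gripper_width: 0.0502
gripper_force: 0.0
```

```bash
python3 -c "
from h import *
i=cams.capture('side');cv2.imwrite('pics/raw7.png',i)
c=np.array([.5991,-.1467]);a=np.radians(11.75);X=np.array([np.cos(a),np.sin(a)]);Y=np.array([-X[1],X[0]])
d=dots('side',i,(290,150,390,230));p=ray('side',d,.031)[:,:2]-c
for q,e in zip(p,d):print(e.round(1),'jig',q@X,q@Y)
b=c-.075*X;go(*b,.10,11.75)"
```

```text
[307.4 156.7] jig 0.009493924843163906 -0.10858552223787946
[345.1 158.8] jig -0.06538914187834285 -0.08079757595617126
[320.9 161.9] jig -0.013448876888420615 -0.08127395670045535
[314.  166.5] jig 0.0041505856522725025 -0.06748087871553564
[355.9 187.1] jig -0.058750494272774074 0.024816443405860228
[317.4 192.5] jig 0.01742496360921517 0.024636880112275467
[333.9 193.1] jig -0.012621772220620369 0.03411748193300403
[381.3 209.4] jig -0.0839455388829584 0.10454608967812044
t 14.3 tcp [ 588.2 -152.1  107.1] rpy [179.62   0.28 101.7 ] F [ 2.59 -0.31  3.  ] w 49.9 gf 0.0
tool shift mm [  3.  -63.2   6.7] rotvec deg [ 5.200e-01 -8.000e-02  8.995e+01]
shift in target-orientation axes [-63.2  -3.1   7.1]
```

The blank's dot at jig (-12.6, 34.1) mm puts its centre at about (-13.5, -1) mm: flat, square and centred. Now I'll back off behind it and turn 90°, so that both open fingers push.

Call:
{"method": "play_rows", "body": {"steps": "0 -10 0 0 0 0 60;0 -20 0 0 0 0 60;0 -20 0 0 0 0 60;0 -13 0 0 0 0 60;0 0 0 0 0 3 60"}}

```text
time_s: 14.72
tcp_pos: [0.5199, -0.1632, 0.0986]
eef_rot: [-3.138, -0.002, 1.721]
contact_force: [-0.5, -0.2, -0.3]
gripper_width: 0.0597
gripper_force: 0.0
```

Call:
{"method": "play_rows", "body": {"steps": "0 0 0 0 0 6 60;0 0 0 0 0 6 60;0 0 0 0 0 6 60;0 0 0 0 0 6 60;0 0 0 0 0 6 60"}}

```text
time_s: 15.13
tcp_pos: [0.522, -0.1632, 0.0991]
eef_rot: [-3.139, -0.0, 1.194]
contact_force: [0.4, 0.2, 0.2]
gripper_width: 0.0599
gripper_force: 0.0
```

Call:
{"method": "play_rows", "body": {"steps": "0 0 0 0 0 6 60;0 0 0 0 0 6 60;0 0 0 0 0 6 60;0 0 0 0 0 6 60;0 0 0 0 0 6 60"}}

```text
time_s: 15.55
tcp_pos: [0.522, -0.1632, 0.0991]
eef_rot: [-3.139, 0.001, 0.67]
contact_force: [-0.4, 0.4, -0.4]
gripper_width: 0.0596
gripper_force: 0.0
```

Call:
{"method": "play_rows", "body": {"steps": "0 0 0 0 0 6 60;0 0 0 0 0 6 60;0 0 0 0 0 6 60;0 0 0 0 0 6 60;0 0 0 0 0 3 60"}}

```text
time_s: 15.97
tcp_pos: [0.522, -0.1632, 0.0991]
eef_rot: [-3.14, 0.002, 0.2]
contact_force: [0.1, 0.2, 0.4]
gripper_width: 0.0602
gripper_force: 0.0
```

Call:
{"method": "play_rows", "body": {"steps": "0 0 0 0 0 0 60;0 0 0 0 0 0 60;0 0 0 0 0 0 60;0 0 0 0 0 0 60;0 0 0 0 0 0 60"}}

```text
time_s: 16.38
tcp_pos: [0.5234, -0.1636, 0.1005]
eef_rot: [-3.141, 0.0, 0.205]
contact_force: [-0.3, 0.1, -0.1]
gripper_width: 0.0601
gripper_force: 0.0
```

```bash
cat >> h.py <<'E'
a=np.radians(11.75);X=np.array([np.cos(a),np.sin(a)]);Y=np.array([-X[1],X[0]]);O=np.array([.5991,-.1467])
E
python3 -c "
from h import *
b=O-.065*X-.001*Y;go(*b,.0275,11.75)"
```

```text
t 16.38 tcp [ 523.4 -163.6  100.5] rpy [-1.7999e+02  1.0000e-02  1.1720e+01] F [-0.25  0.14 -0.1 ] w 60.1 gf 0.0
tool shift mm [12.6 -0.1 73. ] rotvec deg [-0.01  0.01 -0.03]
shift in target-orientation axes [12.6 -0.1 73. ]
```

Call:
{"method": "play_rows", "body": {"steps": "0 0 15 0 0 0 60;0 0 20 0 0 0 60;0 0 20 0 0 0 60;0 0 10 0 0 0 60;0 0 5 0 0 0 60"}}

```text
time_s: 16.8
tcp_pos: [0.5224, -0.163, 0.0289]
eef_rot: [-3.14, 0.002, 0.204]
contact_force: [-0.1, 0.4, -0.2]
gripper_width: 0.0599
gripper_force: 0.0
```

Call:
{"method": "play_rows", "body": {"steps": "0 0 2 0 0 0 60;0 0 0 0 0 0 60;0 0 0 0 0 0 60;0 0 0 0 0 0 60;0 0 1 0 0 0 60"}}

```text
time_s: 17.22
tcp_pos: [0.5244, -0.1641, 0.0288]
eef_rot: [3.14, -0.002, 0.204]
contact_force: [1.2, 0.8, -0.0]
gripper_width: 0.0598
gripper_force: 0.0
```

Call:
{"method": "play_rows", "body": {"steps": "8 0 0 0 0 0 60;8 0 0 0 0 0 60;8 0 0 0 0 0 60;6 0 0 0 0 0 60;0 0 0 0 0 0 60"}}

```text
time_s: 17.63
tcp_pos: [0.5545, -0.1574, 0.0279]
eef_rot: [3.141, -0.001, 0.205]
contact_force: [0.7, -0.2, 0.2]
gripper_width: 0.0601
gripper_force: 0.0
```

Call:
{"method": "play_rows", "body": {"steps": "0 0 0 0 0 0 60;0 0 0 0 0 0 60;0 0 0 0 0 0 60;0 0 0 0 0 0 60;0 0 0 0 0 0 60"}}

```text
time_s: 18.05
tcp_pos: [0.5527, -0.1576, 0.0276]
eef_rot: [-3.142, 0.0, 0.204]
contact_force: [-0.6, 0.1, -0.5]
gripper_width: 0.06
gripper_force: 0.0
```

```bash
python3 -c "
from h import *
b=O-.030*X;go(*b,.0275,11.75)
i=cams.capture('side')
cv2.imwrite('pics/s8.png',cv2.resize(i[130:250,250:400],None,fx=5,fy=5,interpolation=cv2.INTER_CUBIC))"
```

```text
t 18.05 tcp [ 552.7 -157.6   27.6] rpy [-1.800e+02  1.000e-02  1.168e+01] F [-0.62  0.08 -0.5 ] w 60.0 gf 0.0
tool shift mm [17.6 -1.3  0.1] rotvec deg [-0.    0.01 -0.07]
shift in target-orientation axes [17.6 -1.2  0.1]
```

View pics/s8.png

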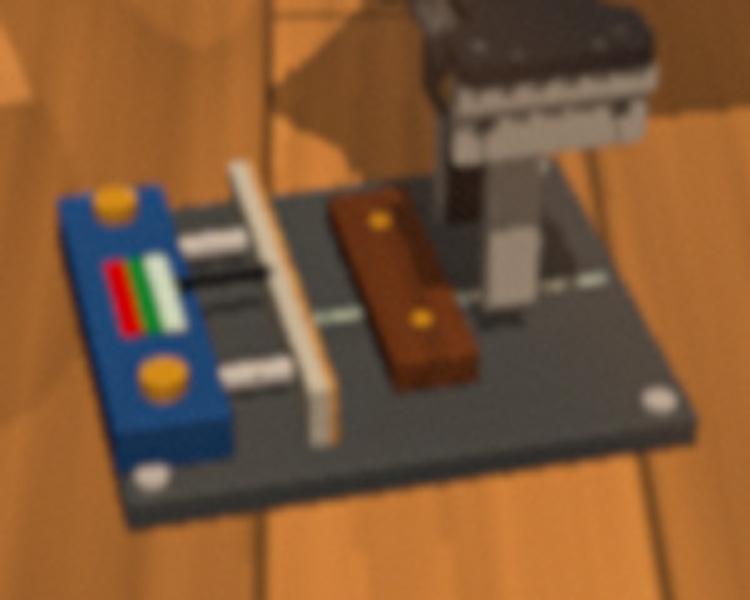

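The blank lies square across the white line in front of the fence, and both fingers are low behind it. I'll push slowly.

Call:
{"method": "play_rows", "body": {"steps": "2 0 0 0 0 0 60;2 0 0 0 0 0 60;2 0 0 0 0 0 60;2 0 0 0 0 0 60;2 0 0 0 0 0 60"}}

```text
time_s: 18.52
tcp_pos: [0.5629, -0.1555, 0.0277]
eef_rot: [-3.142, 0.0, 0.204]
contact_force: [-0.7, -0.1, 0.6]
gripper_width: 0.0596
gripper_force: 0.3
```

Call:
{"method": "play_rows", "body": {"steps": "2 0 0 0 0 0 60;2 0 0 0 0 0 60;2 0 0 0 0 0 60;2 0 0 0 0 0 60;2 0 0 0 0 0 60"}}

```text
time_s: 18.93
tcp_pos: [0.5727, -0.1535, 0.0277]
eef_rot: [3.142, -0.0, 0.204]
contact_force: [-0.1, 0.3, -0.0]
gripper_width: 0.06
gripper_force: 0.3
```

Call:
{"method": "play_rows", "body": {"steps": "2 0 0 0 0 0 60;2 0 0 0 0 0 60;2 0 0 0 0 0 60;2 0 0 0 0 0 60;2 0 0 0 0 0 60"}}

```text
time_s: 19.35
tcp_pos: [0.5825, -0.1514, 0.0277]
eef_rot: [-3.142, -0.0, 0.204]
contact_force: [-1.7, -1.2, 0.3]
gripper_width: 0.0598
gripper_force: 0.3
```

Call:
{"method": "play_rows", "body": {"steps": "1 0 0 0 0 0 60;1 0 0 0 0 0 60;1 0 0 0 0 0 60;0 0 0 0 0 0 60;0 0 0 0 0 0 60"}}

```text
time_s: 19.77
tcp_pos: [0.5854, -0.1508, 0.0276]
eef_rot: [3.142, -0.0, 0.204]
contact_force: [-0.6, 0.8, -0.3]
gripper_width: 0.06
gripper_force: 0.0
```

```bash
python3 -c "
from h import *
go(*O,.0275,11.75)
i=cams.capture('side');print([ (e.round(1).tolist(),((ray('side',e,.031)[0,:2]-O)@np.c_[X,Y]*1000).round(1)) for e in dots('side',i,(290,150,350,210))])"
```

```text
t 19.77 tcp [ 585.4 -150.8   27.6] rpy [ 1.800e+02 -2.000e-02  1.169e+01] F [-0.61  0.82 -0.33] w 60.0 gf 0.0
tool shift mm [14.3 -1.3  0.1] rotvec deg [ 0.   -0.02 -0.06]
shift in target-orientation axes [14.3 -1.2  0.1]
[([330.1, 152.4], array([ -41.2, -114. ])), ([324.6, 158.5], array([-24.1, -92.5])), ([331.0, 164.0], array([-32. , -68.3])), ([334.6, 185.5], array([-20.2,   9.6])), ([345.4, 188.9], array([-37.5,  25.8])), ([320.1, 195.1], array([14.2, 34.2]))]
```

Call:
{"method": "play_rows", "body": {"steps": "1 0 0 0 0 0 60;1 0 0 0 0 0 60;1 0 0 0 0 0 60;1 0 0 0 0 0 60;0 0 0 0 0 0 60"}}

```text
time_s: 20.23
tcp_pos: [0.5883, -0.1502, 0.0275]
eef_rot: [-3.141, 0.002, 0.204]
contact_force: [-5.0, -2.0, 3.0]
gripper_width: 0.06
gripper_force: 2.7
```

Call:
{"method": "play_rows", "body": {"steps": "1 0 0 0 0 0 60;1 0 0 0 0 0 60;1 0 0 0 0 0 60;0 0 0 0 0 0 60;0 0 0 0 0 0 60"}}

```text
time_s: 20.65
tcp_pos: [0.5906, -0.1497, 0.0274]
eef_rot: [-3.141, 0.004, 0.204]
contact_force: [-7.8, -2.2, 4.4]
gripper_width: 0.0602
gripper_force: 3.8
```

```bash
cat > st.py <<'E'
from h import *
go(*O,.0275,11.75)
f=env.read_state()['contact_force'][:2];print("F along x,y jig",f@X,f@Y)
i=cams.capture('side');print("dots",[((ray('side',e,.031)[0,:2]-O)@np.c_[X,Y]*1000).round(1) for e in dots('side',i,(290,185,350,210))])
E
python3 st.py
```

```text
t 20.65 tcp [ 590.6 -149.7   27.4] rpy [-179.96    0.22   11.72] F [-7.79 -2.23  4.35] w 60.2 gf 3.8
tool shift mm [ 8.9 -1.2 -0.1] rotvec deg [-0.04  0.22 -0.03]
shift in target-orientation axes [ 8.9 -1.2 -0.1]
F along x,y jig -8.084300018972819 -0.6007313368787269
dots [array([-3.3, 17.6]), array([-38.,  25.]), array([-17.6,  29.5]), array([19.3, 34.2])]
```

Call:
{"method": "play_rows", "body": {"steps": "1 0 0 0 0 0 60;1 0 0 0 0 0 60;1 0 0 0 0 0 60;0 0 0 0 0 0 60;0 0 0 0 0 0 60"}}

```text
time_s: 21.12
tcp_pos: [0.5929, -0.1492, 0.0273]
eef_rot: [-3.141, 0.006, 0.205]
contact_force: [-9.6, -3.0, 6.2]
gripper_width: 0.0602
gripper_force: 4.9
```

Call:
{"method": "play_rows", "body": {"steps": "0 0 0 0 0 0 60;0 0 0 0 0 0 60;0 0 0 0 0 0 60;0 0 0 0 0 0 60;0 0 0 0 0 0 60"}}

```text
time_s: 21.53
tcp_pos: [0.5929, -0.1492, 0.0274]
eef_rot: [-3.141, 0.006, 0.205]
contact_force: [-9.9, -2.6, 4.8]
gripper_width: 0.0602
gripper_force: 4.9
```

```bash
python3 st.py; python3 - <<'E'
from h import *
i=cv2.imread("pics/side0.png");j=cams.capture('side');cv2.imwrite("pics/s9.png",np.hstack([cv2.resize(q[155:230,255:325],None,fx=5,fy=5,interpolation=cv2.INTER_CUBIC) for q in(i,j)]))
E
```

```text
t 21.53 tcp [ 592.9 -149.2   27.4] rpy [-179.94    0.32   11.72] F [-9.87 -2.56  4.76] w 60.2 gf 4.9
tool shift mm [ 6.6 -1.2 -0.2] rotvec deg [-0.06  0.32 -0.03]
shift in target-orientation axes [ 6.6 -1.2 -0.1]
F along x,y jig -10.17987389350355 -0.4943208188792858
dots [array([-1. , 20.2]), array([-33. ,  25.6]), array([21.4, 34.7])]
```

View pics/s9.png

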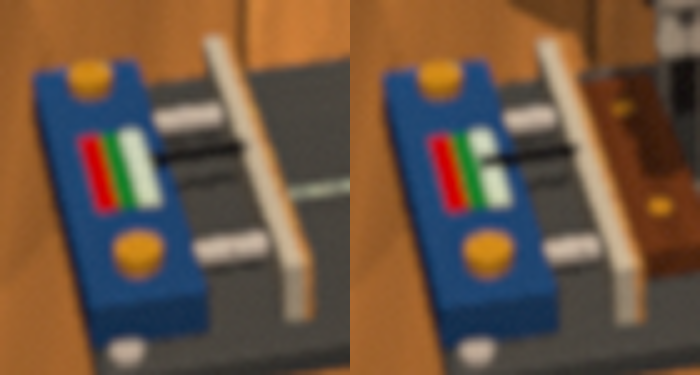

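The pointer tip at (485,160) stands at the white/green boundary, so travel is about 8 mm; blank and fence are in full contact and square. About 3.5 mm more will bring it to mid-green.

Call:
{"method": "play_rows", "body": {"steps": "1 0 0 0 0 0 60;1 0 0 0 0 0 60;1 0 0 0 0 0 60;1 0 0 0 0 0 60;0.5 0 0 0 0 0 60"}}

```text
time_s: 22.05
tcp_pos: [0.5963, -0.1485, 0.0273]
eef_rot: [-3.14, 0.008, 0.205]
contact_force: [-14.3, -3.5, 9.2]
gripper_width: 0.0601
gripper_force: 7.2
```

Call:
{"method": "play_rows", "body": {"steps": "0 0 0 0 0 0 60;0 0 0 0 0 0 60;0 0 0 0 0 0 60;0 0 0 0 0 0 60;0 0 0 0 0 0 60"}}

```text
time_s: 22.47
tcp_pos: [0.5963, -0.1485, 0.0273]
eef_rot: [-3.14, 0.008, 0.205]
contact_force: [-12.9, -4.1, 7.8]
gripper_width: 0.06
gripper_force: 6.8
```

```bash
python3 st.py; python3 - <<'E'
from h import *
# pointer tip along the gauge row: dark pixels on stripes, vs start / earlier picture
for n,j in(("start",cv2.imread("pics/side0.png")),("now",cams.capture('side'))):
    g=j[183:191,268:300].max(2).min(0);print(n,g.tolist())
E
```

```text
t 22.47 tcp [ 596.3 -148.5   27.3] rpy [-179.92    0.47   11.74] F [-12.85  -4.08   7.76] w 60.0 gf 6.8
tool shift mm [ 3.1 -1.2 -0.2] rotvec deg [-0.08  0.47 -0.01]
shift in target-orientation axes [ 3.1 -1.2 -0.2]
F along x,y jig -13.414113858322912 -1.3796478495936486
dots [array([ 2.2, 21.6]), array([-33.3,  25.7]), array([24.4, 34.2])]
start [113, 110, 103, 101, 125, 180, 179, 127, 113, 112, 124, 127, 142, 174, 200, 163, 130, 91, 51, 39, 33, 30, 33, 35, 35, 34, 33, 31, 33, 31, 34, 32]
now [114, 112, 105, 103, 126, 182, 182, 129, 114, 112, 119, 92, 68, 73, 84, 86, 65, 50, 42, 39, 35, 34, 35, 35, 36, 35, 32, 31, 35, 56, 88, 130]
```

Pointer and blank both give about 11 mm of travel, inside the green, with the reading steady. Holding.

Call:
{"method": "play_rows", "body": {"steps": "0 0 0 0 0 0 60;0 0 0 0 0 0 60;0 0 0 0 0 0 60;0 0 0 0 0 0 60;0 0 0 0 0 0 60"}}

```text
time_s: 22.98
tcp_pos: [0.5963, -0.1485, 0.0273]
eef_rot: [-3.14, 0.008, 0.205]
contact_force: [-12.6, -3.2, 8.8]
gripper_width: 0.0603
gripper_force: 6.8
```

Call:
{"method": "play_rows", "body": {"steps": "0 0 0 0 0 0 60;0 0 0 0 0 0 60;0 0 0 0 0 0 60;0 0 0 0 0 0 60;0 0 0 0 0 0 60"}}

```text
time_s: 23.4
tcp_pos: [0.5963, -0.1485, 0.0273]
eef_rot: [-3.14, 0.008, 0.205]
contact_force: [-13.5, -4.0, 8.2]
gripper_width: 0.0601
gripper_force: 6.8
```

Call:
{"method": "play_rows", "body": {"steps": "0 0 0 0 0 0 60;0 0 0 0 0 0 60;0 0 0 0 0 0 60;0 0 0 0 0 0 60;0 0 0 0 0 0 60"}}

```text
time_s: 23.82
tcp_pos: [0.5963, -0.1485, 0.0273]
eef_rot: [-3.14, 0.008, 0.205]
contact_force: [-12.9, -4.8, 8.0]
gripper_width: 0.06
gripper_force: 6.8
```

Call:
{"method": "play_rows", "body": {"steps": "0 0 0 0 0 0 60;0 0 0 0 0 0 60;0 0 0 0 0 0 60;0 0 0 0 0 0 60;0 0 0 0 0 0 60"}}

```text
time_s: 24.23
tcp_pos: [0.5963, -0.1485, 0.0273]
eef_rot: [-3.14, 0.008, 0.205]
contact_force: [-12.8, -3.3, 8.1]
gripper_width: 0.06
gripper_force: 6.8
```

Call:
{"method": "play_rows", "body": {"steps": "0 0 0 0 0 0 60;0 0 0 0 0 0 60;0 0 0 0 0 0 60;0 0 0 0 0 0 60;0 0 0 0 0 0 60"}}

```text
time_s: 24.65
tcp_pos: [0.5963, -0.1485, 0.0273]
eef_rot: [-3.14, 0.008, 0.205]
contact_force: [-13.7, -4.1, 8.3]
gripper_width: 0.0594
gripper_force: 6.8
```

Call:
{"method": "play_rows", "body": {"steps": "0 0 0 0 0 0 60;0 0 0 0 0 0 60;0 0 0 0 0 0 60;0 0 0 0 0 0 60;0 0 0 0 0 0 60"}}

```text
time_s: 25.07
tcp_pos: [0.5963, -0.1485, 0.0273]
eef_rot: [-3.14, 0.008, 0.205]
contact_force: [-13.0, -3.8, 8.5]
gripper_width: 0.0601
gripper_force: 6.8
```

Call:
{"method": "play_rows", "body": {"steps": "0 0 0 0 0 0 60;0 0 0 0 0 0 60;0 0 0 0 0 0 60;0 0 0 0 0 0 60;0 0 0 0 0 0 60"}}

```text
time_s: 25.48
tcp_pos: [0.5963, -0.1485, 0.0273]
eef_rot: [-3.14, 0.008, 0.205]
contact_force: [-12.3, -2.7, 7.7]
gripper_width: 0.06
gripper_force: 6.8
```

Call:
{"method": "play_rows", "body": {"steps": "0 0 0 0 0 0 60;0 0 0 0 0 0 60;0 0 0 0 0 0 60;0 0 0 0 0 0 60;0 0 0 0 0 0 60"}}

```text
time_s: 25.9
tcp_pos: [0.5963, -0.1485, 0.0273]
eef_rot: [-3.14, 0.008, 0.205]
contact_force: [-12.5, -3.7, 8.7]
gripper_width: 0.0604
gripper_force: 6.8
```

Call:
{"method": "play_rows", "body": {"steps": "0 0 0 0 0 0 60;0 0 0 0 0 0 60;0 0 0 0 0 0 60;0 0 0 0 0 0 60;0 0 0 0 0 0 60"}}

```text
time_s: 26.32
tcp_pos: [0.5963, -0.1485, 0.0273]
eef_rot: [-3.14, 0.008, 0.205]
contact_force: [-13.3, -4.4, 7.5]
gripper_width: 0.0601
gripper_force: 6.8
```

```bash
python3 st.py
```

```text
t 26.32 tcp [ 596.3 -148.5   27.3] rpy [-179.92    0.47   11.74] F [-13.31  -4.35   7.51] w 60.1 gf 6.8
tool shift mm [ 3.1 -1.2 -0.2] rotvec deg [-0.08  0.47 -0.01]
shift in target-orientation axes [ 3.1 -1.2 -0.2]
F along x,y jig -13.912319651189678 -1.5495835158910432
dots [array([ 2.2, 21.6]), array([-33.9,  25.5]), array([-13.4,  28.2]), array([24.4, 34.2])]
```

Steady for nearly 4 s, so I'm handing in while still pressing.

```bash
python3 -c "
from plant import env
print(env.sign_off())"
```

```text
the job is handed in; nothing more can be done
None
```

I handed the job in with the fingers still pressing the blank against the fence: it sits flat, square and about 1 mm off the white line, with the pointer in the green (about 11 mm of travel by camera) and held steady for nearly 4 s; the hand-in gave no verdict, the first grasp closed empty above the blank and was redone without moving it, and I moved nothing else on the bench.

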